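# Hang the lantern on its telescoping stand and raise it over the table

## Robot

A 7-joint arm with a two-finger parallel gripper is mounted at the origin on the work surface. World frame = base frame: x ahead of the robot, y to its left, z up, the work surface at z = 0. Lengths are in m, angles in rad, forces in N, time in s.
With the tool pointing down it reaches from about 0.425 to 0.95 m from the base axis. Payload 4.7 kg.
Tool frame: the origin (TCP) lies between the finger pads; the fingertips stand 25 mm ahead of it and the grasp point (between the pads) lies 6 mm ahead of it; z points along the fingers, y is the line along which they close (so a half turn about z gives the same grasp; the last joint's range is limited). The gripper opens to 85 mm and grips with 20 to 120 N. Pads are 22 mm wide; open, the fingers measure 114 mm over their backs; the gripper's body (76 mm by 85 mm) begins 54 mm behind the grasp point. The pads swing forward as they close: fully open they stand 13 mm farther back than shut.
Start: joints at [1.244, 0.469, -0.049, 1.532, 0.024, 1.141, -0.082], TCP at [0.198, -0.645, 0.256] pointing down, gripper open.
Joint ranges: [-2.59, 2.59], [-0.33, 1.99], [-1.39, 1.29], [0.1, 2.45], [-1.04, 4.18], [0.21, 1.99], [-2.66, 2.66]. Speed limits (rad/s): [2.57, 2.57, 3.14, 3.14, 3.14, 3.14, 3.14].

## Interface

Orientations are given as a 3x3 rotation matrix whose columns are the frame's x, y, z axes.
In Python, from rig import * gives the robot as it stands. Calls block until the motion is done:
- movep(position, orientation): joint-space move of the TCP to a pose.
- move_l(position, attitude=None, feed=0.15, until_force=None): straight line of the TCP; attitude=None keeps the orientation; feed is the mean speed in m/s. With until_force (N) it stops when the force on the tool has changed by that much, and returns True; else False.
- move_joints(angles): joint-space move.
- command_gripper(opening, newtons=None): finger opening in m; newtons is the grip in N (None keeps the last); returns when the fingers have stopped.
- sleep(seconds).
- inverse_kinematics(position, orientation): joint angles nearest the present ones, or None.
- sense(): the state.
- camera(name): name is "side" or "top" or "wrist"; returns (picture, depth): 480x640x3 uint8, red, green, blue; 480x640 float32, m along the optical axis (not along the pixel's ray), 0 where there is no reading.
- camera_params(name): a dict with "K" (3x3 intrinsics, pixels), "dist" ([k1, k2, p1, p2, k3] as OpenCV has them; the pictures are not rectified), "position" and "rotation" of the camera in the world; the wrist camera has in their place "tool_from_camera" (4x4, takes a point from camera to tool coordinates, whose origin is the TCP and whose axes are the flange's). Camera axes: x right, y down, z forward; pixel columns grow to the right and rows downward; lengths in m; the calibration is good to about 2 mm. A picture is of the moment at which its call begins: read the wrist's pose just before it. camera_params takes no time and is no camera call.
A pose or a line that the arm cannot do raises Unreachable and nothing moves.
- finish_job(): hands the job in; it is judged then, once.
The state is a dict: "time_s": time; "joint_pos": joint angles; "qd": joint speeds; "joint_efforts": joint torques, N m; "position": TCP position; "tcp_rot": TCP orientation; "wrist_force": force on the tool from outside, world axes, zero at the start; "ft_torque": the same for the moment, N m; "finger_gap": finger opening in m; "gripper_force": force on a finger pad.
Only numpy, scipy, OpenCV 4.12 (cv2) and the standard library are available. Lean on these libraries where they do the work, as an engineer would, in place of code of your own. Each camera call takes 0.05 s, during which the arm holds its last target. There are 200 camera calls.

## Task

Light the table: hook the little lantern over the arm of the lantern stand on the stretch near the mast, slide it outwards along the arm until it meets the rubber ring, and let go of it. Then squeeze the release button in the side of the stand's hand grip and pull the mast straight up, past its first stop, to its second stop at full height. Finish while still holding the grip up there with the button squeezed in (the collar has yet to be tightened), the lantern hanging at the ring, and the other things on the ledge left where they were.

Things in the scene. Friction and masses are not known exactly. Their poses are not given: they have to be found in the camera images.
- stand: Telescoping lantern stand, fixed to the ledge: round dark steel foot 150 mm across, 12 mm thick; upright aluminium tube 26 mm thick; black ribbed collar 35 mm thick from 108 to 130 mm height. Origin: centre of the foot's underside, on the mast's axis; z up. The lantern arm points along its +y, the release button faces its +x.
- grip: Head that rides up with the mast: hand grip, cross fitting, arm. Axes as the stand's; origin on the mast's axis, at ledge height when the mast is down, rising by joint mast. Hand grip: black rounded block at the top, 34 mm along x, 40 mm along y, from 180 to 236 mm above this origin; a 22 mm disc with a screw stub on top reaches 243 mm. It weighs with the inner tube 2.7 N.
- grip_mid (a point): Middle of the hand grip, level with the release button's centre (208 mm above the head's origin). Squeezed along x here, one finger flat on the button and the other on the opposite face, the grip presses its button in: 40.5 mm to close on, 35.5 mm with the button fully in.
- ring_mark (a point): Point on the axis of the arm (165 mm above the head's origin, 128 mm out from the mast's axis) where the middle of the hook is when its edge touches the rubber ring. Axes as the stand's, y outwards. Arm: level steel rod 10 mm thick along y, bare from 30 mm out to the ring at 135 to 142 mm (18 mm thick), ending in a 15 mm rubber ball at 178 mm.
- mast (a joint): Extension of the mast in m: 0 down, 0.045 first stop, 0.090 second stop (hard end). A lock pin holds it at each (about 2 mm of play) unless the button is in; with the button in it slides with about 1 N of friction, passes the first stop freely and sinks if not held. The arm and the lantern ride up with it.
- release (a joint): Travel of the release button in m: 0 out, 0.005 fully in; the pin is free from about 0.0045. 2 N to start, 6 N fully in; springs out when let go. Grey upright paddle, 20 mm along y, 30 mm high, centred on the grip's +x face 208 mm above the head's origin, standing 6.5 mm proud.
- lantern: Small loose lantern, 0.11 to 0.22 kg: round body 54 mm across, 66 mm high (black base and cap, milky middle), origin at the centre of its underside, z up. On the cap a rigid steel strap hook and on that a square black finger tab, 14 x 14 mm, from 110 to 136 mm above the underside, to lift it by. Must be turned so that its x lies along the stand's x to hang on the arm.
- lantern_hook (a point): Where the arm's axis lies in the seated hook: on the lantern's axis, 98.5 mm above its underside; axes as the lantern's. Strap 14 mm wide along y, 22 mm wide inside; stem on the -x side; roof-shaped crown, peak 104 mm up inside; tip on the +x side down to 90 mm. Mouth between cap (66 mm) and tip opens to +x: bring the arm in there, then lower the lantern about 20 mm onto it.
- bento_box: Bystander: cedar bento box with a sliding lid, 90 x 180 x 52 mm, origin under its centre.
- food_jar: Bystander: stainless food jar with a white lid, 90 mm in diameter, 131 mm high, origin under its centre. It may stand left or right, having changed places with the lantern.
- pickle_dish: Bystander: white ceramic pickle dish, 90 mm in diameter, 28 mm high, origin under its centre.
- rice_scoop: Bystander: flat green plastic rice scoop, 165 mm long along x, 8 mm thick, origin on its underside near the middle.
- tumbler: Bystander: blue ceramic tumbler, 68 mm in diameter, 85 mm high, origin under its centre.
- sauce_bottle: Bystander: sauce bottle, 48 mm in diameter, 120 mm high, origin under its centre.
- timer: Bystander: white kitchen timer with a dial, fixed on the ledge, 62 mm across and 42 mm high, origin under its centre.

How it is judged:
On the way, in this order (a step that is already met when the one before it is completed fails the run):
1. the lantern is hooked over the arm on the stretch near the mast, at least 25 mm short of its place at the ring, with the mast down (x of lantern_hook in the frame of ring_mark between -0.007 and 0.007 m and z of lantern_hook in the frame of ring_mark between -0.007 and 0.007 m and y of lantern_hook in the frame of ring_mark between -0.095 and -0.025 m and value of joint mast below 0.01 m), for 0.1 s.
2. the lantern hangs at the rubber ring, let go, with the mast still down (x of lantern_hook in the frame of ring_mark between -0.007 and 0.007 m and z of lantern_hook in the frame of ring_mark between -0.007 and 0.007 m and y of lantern_hook in the frame of ring_mark between -0.01 and 0.005 m and contact force between the fingers and lantern below 0.05 N and value of joint mast below 0.01 m), for 0.3 s.
3. the release button is squeezed by the fingers while the mast is still down (value of joint release above 0.004 m and value of joint mast below 0.02 m and contact force between the fingers and grip above 2 N), for 0.1 s.
At the end, for the whole second after the job is handed in: Mast still at its second stop (at least 83 of 90 mm out), held by the fingers with the button in (over 4 mm); lantern hanging untouched and still on the arm, at most 10 mm short of the ring; loose bystanders within 25 mm of where they stood (value of joint mast above 0.083 m and velocity of joint mast between -0.01 and 0.01 m/s and value of joint release above 0.004 m and contact force between the fingers and grip above 2 N and x of lantern_hook in the frame of ring_mark between -0.007 and 0.007 m and z of lantern_hook in the frame of ring_mark between -0.007 and 0.007 m and y of lantern_hook in the frame of ring_mark between -0.01 and 0.005 m and contact force between the fingers and lantern below 0.05 N and linear speed of lantern below 0.08 m/s and distance of each of bento_box, food_jar, pickle_dish, rice_scoop, tumbler, sauce_bottle from where it was at the start of the episode below 0.025 m); the arm keeps its last pose, push and grip.
It fails at once if a bystander is pushed more than 40 mm (distance of any of bento_box, food_jar, pickle_dish, rice_scoop, tumbler, sauce_bottle from where it was at the start of the episode above 0.04 m).
It fails at once if a bystander is tipped over (angle between any of bento_box, food_jar, pickle_dish, rice_scoop, tumbler, sauce_bottle's own z axis and vertical above 0.6 rad).
It also fails if it takes over 64 s, if anything falls off the work surface, if the arm or the gripper's body presses on something with over 40 N, if the wrist force passes 120 N, or if a joint passes its speed limit or range.

## Working session

There is one attempt and no reset: what is moved stays moved. The work goes in short steps, each a Python script; the robot and the scene stay as the last script left them, time stands still between calls to the robot, and variables do not carry over. Pictures are saved under pics/ and viewed, at most 11 in all, crops included, and the job is handed in when it is done.

```bash
mkdir -p pics
python3 - <<'E'
from rig import *
import numpy as np,cv2
for n in ("top","side"):
    im,d=camera(n); p=camera_params(n)
    cv2.imwrite(f"pics/{n}0.png",cv2.cvtColor(im,cv2.COLOR_RGB2BGR)); np.save(f"pics/{n}0.npy",d)
    print(n,p)
print(camera_params("wrist")); s=sense(); print(s["tcp_rot"],s["time_s"])
E
```

```text
top {'K': array([[454.10082036,   0.        , 319.79210031],
       [  0.        , 454.10082036, 236.28188553],
       [  0.        ,   0.        ,   1.        ]]), 'dist': array([-0.04662194,  0.        ,  0.        ,  0.        ,  0.        ]), 'position': array([ 0.39701422, -0.01988459,  1.13040851]), 'rotation': array([[ 0.01104531, -0.98192776,  0.18893351],
       [-0.99992368, -0.00980045,  0.00752185],
       [-0.00553428, -0.18900217, -0.98196107]])}
side {'K': array([[560.9166965 ,   0.        , 319.17993388],
       [  0.        , 560.9166965 , 239.29518142],
       [  0.        ,   0.        ,   1.        ]]), 'dist': array([0.03596377, 0.        , 0.        , 0.        , 0.        ]), 'position': array([0.47883572, 1.07059985, 0.86315257]), 'rotation': array([[-0.99491616, -0.0573286 ,  0.08279654],
       [-0.10066234,  0.54172432, -0.83450695],
       [ 0.00298821, -0.83859894, -0.54474111]])}
{'K': array([[376.11178868,   0.        , 320.98843751],
       [  0.        , 376.11178868, 246.50556697],
       [  0.        ,   0.        ,   1.        ]]), 'dist': array([-0.0263395,  0.       ,  0.       ,  0.       ,  0.       ]), 'tool_from_camera': array([[ 4.94173834e-04, -9.53373922e-01, -3.01791187e-01,
         7.80575104e-02],
       [ 9.99999864e-01,  5.22316519e-04, -1.25556409e-05,
        -1.93540235e-04],
       [ 1.69600743e-04, -3.01791140e-01,  9.53374050e-01,
        -1.16733498e-01],
       [ 0.00000000e+00,  0.00000000e+00,  0.00000000e+00,
         1.00000000e+00]])}
[[ 9.55977704e-01  2.93438672e-01 -6.12443049e-04]
 [ 2.93439297e-01 -9.55976206e-01  1.69464155e-03]
 [-8.82076183e-05 -1.79975439e-03 -9.99998377e-01]] 0.1
```

View pics/top0.png

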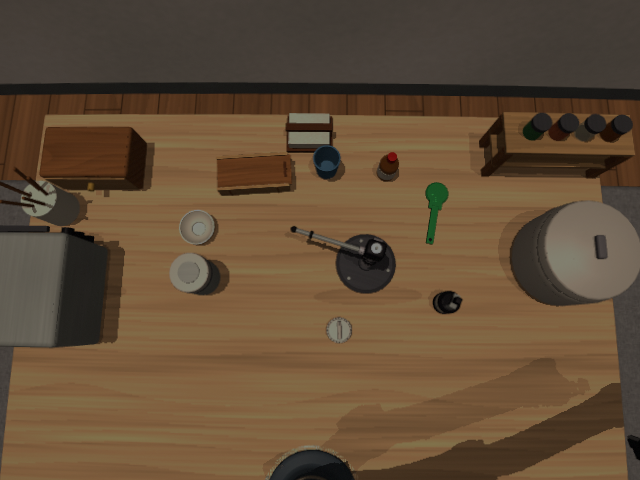

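View pics/side0.png

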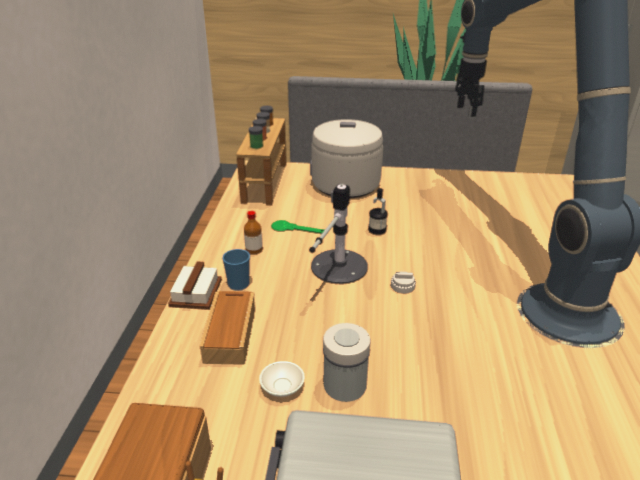

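The top view shows the stand's foot at (366,264), the arm running to its ball at (294,230), the lantern at (447,302), the jar on the left at (192,273) and the timer at (339,330). The side view agrees: lantern at (378,220), grip at (341,197), arm tip at (312,249).

```bash
cat > h.py <<'E'
import numpy as np, cv2
from rig import *
def pose(n):
    p=camera_params(n)
    if n=="wrist":
        s=sense(); T=np.eye(4); T[:3,:3]=s["tcp_rot"]; T[:3,3]=s["position"]
        M=T@p["tool_from_camera"]; return p["K"],p["dist"],M[:3,:3],M[:3,3]
    return p["K"],p["dist"],np.array(p["rotation"]),np.array(p["position"])
def rays(P,uv):
    K,D,R,t=P
    u=cv2.undistortPoints(np.asarray(uv,float).reshape(-1,1,2),K,D)[:,0]
    return np.c_[u,np.ones(len(u))]@R.T
def onplane(P,uv,z):
    r=rays(P,uv); return P[3]+r*((z-P[3][2])/r[:,2])[:,None]
def cloud(P,d):
    v,u=np.mgrid[:480,:640]
    r=rays(P,np.c_[u.ravel(),v.ravel()])
    X=P[3]+r*d.reshape(-1,1); X[d.ravel()<=0]=np.nan
    return X.reshape(480,640,3)
def project(P,X):
    K,D,R,t=P; X=np.atleast_2d(X)
    return cv2.projectPoints((X-t)@R,np.zeros(3),np.zeros(3),K,D)[0][:,0]
E
python3 - <<'E'
from h import *
np.set_printoptions(precision=4,suppress=True)
for n in ("top","side"):
    P=pose(n); C=cloud(P,np.load(f"pics/{n}0.npy"))
    c0=onplane(P,[[366,264]],0.01)[0] if n=="top" else c0
    l0=onplane(P,[[447,302]],0.06)[0] if n=="top" else l0
    print(n,c0,l0)
    F=C.reshape(-1,3); r=np.hypot(*(F[:,:2]-c0[:2]).T)
    print("table z",np.nanmedian(F[(r>.1)&(r<.13)][:,2]))
    for a,b in((.004,.02),(.1,.14),(.145,.19),(.19,.232),(.232,.26)):
        m=(F[:,2]>a)&(F[:,2]<b)&(r<.2); q=F[m]
        if len(q)<5: continue
        print("stand",a,b,m.sum(),q.mean(0),q.min(0),q.max(0))
        if a in(.145,):
            w=q[np.hypot(*(q[:,:2]-c0[:2]).T)>.05]; vx,vy,x,y=cv2.fitLine(w[:,:2].astype(np.float32),cv2.DIST_HUBER,0,.01,.01).ravel()
            print(" arm line",vx,vy,x,y,np.degrees(np.arctan2(vy,vx)), w[:,2].mean())
        if a==.004: print(" circ",cv2.minEnclosingCircle(q[np.hypot(*(q[:,:2]-c0[:2]).T)<.09][:,:2].astype(np.float32)))
    r=np.hypot(*(F[:,:2]-l0[:2]).T)
    for a,b in((.015,.06),(.06,.07),(.075,.1),(.1,.115),(.12,.15)):
        m=(F[:,2]>a)&(F[:,2]<b)&(r<.06); q=F[m]
        if len(q)<3: continue
        print("lan",a,b,m.sum(),q.mean(0),q.min(0),q.max(0))
E
```

```text
top [ 0.5436 -0.1268  0.01  ] [ 0.4492 -0.3114  0.06  ]
table z 0.0004070261059183622
stand 0.004 0.02 3083 [ 0.5351 -0.1316  0.0101] [ 0.3466 -0.3237  0.004 ] [0.7389 0.0722 0.0199]
 circ ((0.5441268086433411, -0.1265716850757599), 0.08951841294765472)
stand 0.1 0.14 63 [ 0.5342 -0.119   0.1268] [ 0.527  -0.1383  0.1103] [ 0.5492 -0.1058  0.1398]
stand 0.145 0.19 404 [ 0.5737 -0.0306  0.1694] [ 0.5269 -0.1371  0.1464] [0.6041 0.0524 0.188 ]
 arm line 0.28990635 0.95705503 0.57984746 -0.011684205 73.147644 0.1695649367805546
stand 0.19 0.232 139 [ 0.5414 -0.1206  0.2187] [ 0.525  -0.1466  0.1901] [ 0.5696 -0.1025  0.232 ]
stand 0.232 0.26 278 [ 0.5453 -0.1245  0.2366] [ 0.5283 -0.1439  0.2321] [ 0.5651 -0.1055  0.2445]
lan 0.015 0.06 109 [ 0.4467 -0.3001  0.0341] [ 0.4246 -0.3408  0.0151] [ 0.475  -0.2902  0.06  ]
lan 0.06 0.07 251 [ 0.4499 -0.3106  0.0649] [ 0.4259 -0.3415  0.0601] [ 0.4748 -0.2896  0.07  ]
lan 0.075 0.1 19 [ 0.4412 -0.3097  0.0883] [ 0.4341 -0.3177  0.076 ] [ 0.466  -0.3044  0.0983]
lan 0.1 0.115 58 [ 0.4488 -0.3144  0.1058] [ 0.436  -0.3297  0.1005] [ 0.4653 -0.30
[... 613 characters left out ...]
68666 0.1682962348344476
stand 0.19 0.232 287 [ 0.5457 -0.1117  0.2114] [ 0.5232 -0.138   0.1901] [ 0.5693 -0.0988  0.2318]
stand 0.232 0.26 103 [ 0.5434 -0.1199  0.2357] [ 0.5262 -0.1462  0.2321] [ 0.5613 -0.1016  0.2429]
lan 0.015 0.06 249 [ 0.4488 -0.297   0.0372] [ 0.4234 -0.3224  0.015 ] [ 0.4743 -0.2848  0.06  ]
lan 0.06 0.07 125 [ 0.4489 -0.3079  0.0647] [ 0.4236 -0.3371  0.0604] [ 0.4745 -0.2829  0.0697]
lan 0.075 0.1 39 [ 0.4422 -0.311   0.0906] [ 0.4306 -0.3271  0.0776] [ 0.4653 -0.2999  0.0997]
lan 0.1 0.115 48 [ 0.4478 -0.3128  0.1063] [ 0.4319 -0.3277  0.1001] [ 0.4628 -0.302   0.1147]
lan 0.12 0.15 41 [ 0.4482 -0.3117  0.1298] [ 0.4397 -0.3235  0.1201] [ 0.4561 -0.3025  0.1376]
```

Run:
```python
from h import *
R=np.array([[1,0,0],[0,-1,0],[0,0,-1.]])
def shot(n,xyz):
    movep(xyz,R); P=pose("wrist"); im,d=camera("wrist")
    cv2.imwrite(f"pics/{n}.png",cv2.cvtColor(im,cv2.COLOR_RGB2BGR)); np.savez(f"pics/{n}.npz",K=P[0],D=P[1],R=P[2],t=P[3],d=d)
shot("wl",[.465,-.313,.28]); shot("ws",[.56,-.10,.38])
print(sense()["time_s"],sense()["joint_pos"])
a=cv2.imread("pics/wl.png"); b=cv2.imread("pics/ws.png")
cv2.imwrite("pics/w2.png",np.hstack([cv2.resize(a,(400,300)),cv2.resize(b,(400,300))]))
```

```text
2.775 [ 0.33509673  0.22733807 -0.28014446  1.60520464  0.0654024   1.32013247
 -1.52925223]
```

View pics/wl.png

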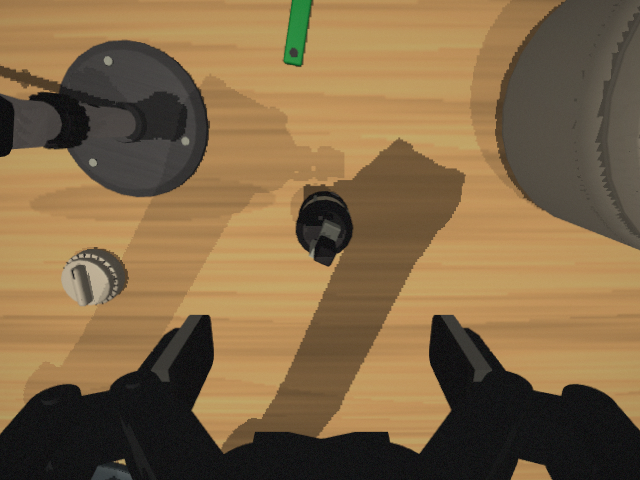

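View pics/ws.png

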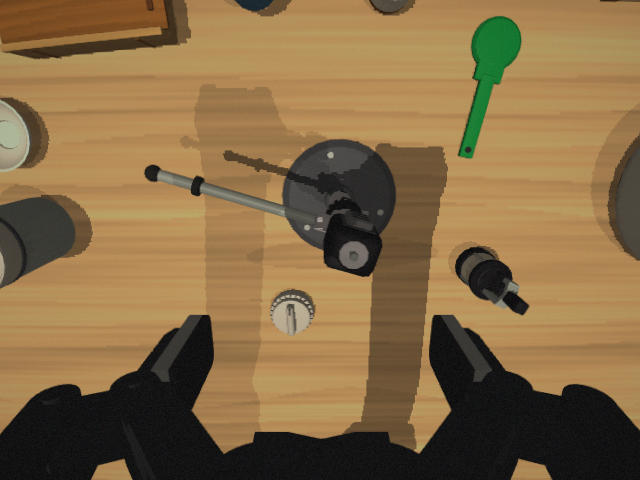

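The wrist view puts the lantern at (324,225) with its tab at (322,250). The second wrist view shows the grip disc at (354,255), the arm's ring at (197,186) and its ball at (152,172).

Run:
```python
from h import *
np.set_printoptions(precision=4,suppress=True)
def ld(n):
    z=np.load(f"pics/{n}.npz"); return (z["K"],z["D"],z["R"],z["t"]),z["d"]
P,d=ld("ws")
a=onplane(P,[[354,255]],.241)[0];b=onplane(P,[[152.5,172.5]],.165)[0];r=onplane(P,[[197,186]],.165)[0]
print("disc",a,"ball",b,"ring",r)
for q in(b,r): print(np.linalg.norm((q-a)[:2]),np.degrees(np.arctan2(*(q-a)[1::-1])))
T=pose("top"); a=onplane(T,[[376,249]],.241)[0]; b=onplane(T,[[294,229.5]],.165)[0]; print("top disc",a,b,np.degrees(np.arctan2(*(b-a)[1::-1])))
P,d=ld("wl"); C=cloud(P,d).reshape(-1,3)
r=np.hypot(*(C[:,:2]-[.449,-.313]).T)
for lo,hi in((.055,.068),(.07,.088),(.088,.1),(.1,.11),(.112,.15)):
    q=C[(C[:,2]>lo)&(C[:,2]<hi)&(r<.05)]
    print(lo,len(q),q.mean(0) if len(q) else "",cv2.minAreaRect(q[:,:2].astype(np.float32)) if len(q)>3 else "")
q=C[(C[:,2]>.128)&(r<.05)]; print("tab top",q.mean(0),cv2.minAreaRect(q[:,:2].astype(np.float32)))
im=cv2.imread("pics/wl.png")[180:280,274:374]; im=cv2.convertScaleAbs(im,alpha=2,beta=20)
im2=cv2.convertScaleAbs(cv2.imread("pics/side0.png")[180:240,348:408],alpha=2,beta=20)
cv2.imwrite("pics/c1.png",np.hstack([cv2.resize(im,(400,400),interpolation=cv2.INTER_CUBIC),cv2.resize(im2,(400,400),interpolation=cv2.INTER_CUBIC)]))
```

```text
disc [ 0.5499 -0.1256  0.241 ] ball [0.6004 0.0451 0.165 ] ring [0.5884 0.0071 0.165 ]
0.17793591343592907 73.51552134474369
0.13814908863845543 73.8313416143827
top disc [ 0.5436 -0.1249  0.241 ] [0.5972 0.0437 0.165 ] 72.3466534958891
0.055 1793 [ 0.4588 -0.3154  0.0633] ((0.4546753168106079, -0.3163343667984009), (0.053061313927173615, 0.04917275905609131), 84.84689331054688)
0.07 28 [ 0.4438 -0.3054  0.0788] ((0.44258323311805725, -0.30523502826690674), (0.002850637771189213, 0.0050715310499072075), 61.1041259765625)
0.088 67 [ 0.4627 -0.3187  0.0945] ((0.45732948184013367, -0.31218525767326355), (0.012783669866621494, 0.03364456817507744), 40.584014892578125)
0.1 296 [ 0.4599 -0.3184  0.1038] ((0.45227134227752686, -0.31598904728889465), (0.014144144020974636, 0.032345838844776154), 64.36934661865234)
0.112 505 [ 0.4544 -0.3163  0.1306] ((0.45225903391838074, -0.31608375906944275), (0.014079280197620392, 0.014654306694865227), 64.85179138183594)
tab top [ 0.4763 -0.3123  0.3243] ((0.46466976404190063, -0.31291085481643677), (0.09868311882019043, 0.042305562645196915), 89.76075744628906)
```

View pics/c1.png

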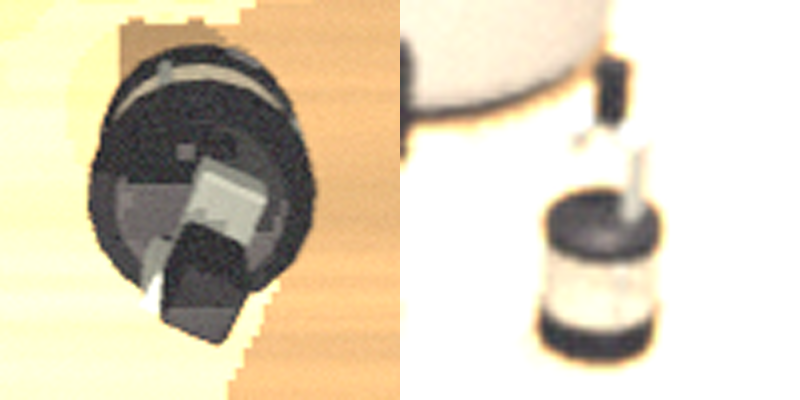

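The crop shows the hook's stem on the -x (robot) side and its crown running along about -25° in world. So the lantern's yaw is about -25° and its tab is at about (0.452,-0.316). Next I'll refine the arm axis from mask centrelines.

Run:
```python
from h import *
np.set_printoptions(precision=4,suppress=True)
z=np.load("pics/ws.npz")
for n,P,d in(("ws",(z["K"],z["D"],z["R"],z["t"]),z["d"]),("top",pose("top"),np.load("pics/top0.npy")),("side",pose("side"),np.load("pics/side0.npy"))):
    C=cloud(P,d); c=np.array([.546,-.126]); e=np.array([.293,.956]); r=(C[...,:2]-c)
    t=r@e; s=np.abs(r@np.array([e[1],-e[0]]))
    m=(C[...,2]>.14)&(C[...,2]<.185)&(t>.045)&(t<.125)&(s<.025)
    v,u=np.nonzero(m); vx,vy,x,y=cv2.fitLine(np.c_[u,v].astype(np.float32),cv2.DIST_L2,0,.01,.01).ravel()
    q=onplane(P,[[x-15*vx,y-15*vy],[x+15*vx,y+15*vy]],.165)
    D=q[1]-q[0]; D=D*np.sign(D[1]); w=np.array([D[1],-D[0]])/np.hypot(*D[:2])
    print(n,m.sum(),q.mean(0),"ang",np.degrees(np.arctan2(D[1],D[0])),"dist of (.58,-.0114) ref:",(q.mean(0)[:2]-[.56,-.08])@w)
    m=(C[...,2]>.2385)&(C[...,2]<.25)&(np.abs(t)<.02)&(s<.02); v,u=np.nonzero(m); print(" disc",m.sum(),onplane(P,[[u.mean(),v.mean()]],.241))
    m=(C[...,2]>.14)&(C[...,2]<.185)&(t>.171)&(t<.19)&(s<.025); v,u=np.nonzero(m); print(" ball",m.sum(),onplane(P,[[u.mean(),v.mean()]],.165))
```

```text
ws 1024 [ 0.5732 -0.0448  0.165 ] ang 72.99918523277925 dist of (.58,-.0114) ref: 0.002336336674942015
 disc 68 [[ 0.5489 -0.1249  0.241 ]]
 ball 231 [[0.6002 0.0444 0.165 ]]
top 173 [ 0.5708 -0.0444  0.165 ] ang 72.9818439692594 dist of (.58,-.0114) ref: -0.00011089407497679445
 disc 58 [[ 0.5461 -0.1248  0.241 ]]
 ball 41 [[0.5979 0.0453 0.165 ]]
side 90 [ 0.5681 -0.0479  0.165 ] ang 72.97027495287924 dist of (.58,-.0114) ref: -0.0016103814628004394
 disc 12 [[ 0.5445 -0.1227  0.241 ]]
 ball 35 [[0.5962 0.0442 0.165 ]]
```

```bash
cat >> h.py <<'E'
def Rd(deg,flip=1):
    a=np.radians(deg); y=flip*np.array([np.cos(a),np.sin(a),0]); z=np.array([0,0,-1.]); return np.c_[np.cross(y,z),y,z]
S=np.array([.5468,-.1253]); YAW=-17.0
ex=np.array([np.cos(np.radians(YAW)),np.sin(np.radians(YAW))]); ey=np.array([-ex[1],ex[0]])
def W(x,y,z): return np.r_[S+x*ex+y*ey,z]
E
python3 - <<'E'
from h import *
np.set_printoptions(precision=3,suppress=True)
for f in(1,-1):
    print(f,inverse_kinematics([.452,-.316,.135],Rd(-25.4,f)),inverse_kinematics(W(-.09,.078,.22),Rd(YAW,f)),inverse_kinematics(W(0,0,.304),Rd(YAW,f)))
f=1
movep([.452,-.316,.2],Rd(-25.4,f)); command_gripper(.06,40)
print(move_l([.452,-.316,.135],feed=.1,until_force=8))
command_gripper(0.0,40); s=sense(); print(s["finger_gap"],s["gripper_force"],s["wrist_force"],s["position"])
move_l([.452,-.316,.26]); s=sense(); print(s["finger_gap"],s["gripper_force"],s["wrist_force"],s["time_s"])
E
```

```text
1 [ 0.751  0.425 -0.276  1.936  0.157  0.801 -0.055] [ 0.387  0.235 -0.49   1.994  0.136  0.944 -0.468] [ 0.504  0.276 -0.437  1.728  0.126  1.165 -0.265]
-1 [-0.012  0.491  0.722  1.979 -0.436  0.83  -2.632] [ 0.896  0.425 -1.165  1.972  0.454  1.041  2.369] [ 1.003  0.479 -1.171  1.704  0.46   1.271  2.576]
False
0.012963505492074978 39.588183760643005 [-1.002  0.307  3.588] [ 0.452 -0.316  0.136]
0.013340808939458333 38.97869825363159 [ 0.42   0.097 -0.923] 6.7583
```

Run:
```python
from h import *
np.set_printoptions(precision=4,suppress=True)
movep(W(-.075,.078,.26),Rd(YAW)); move_l(W(-.075,.078,.223))
s=sense(); print(s["position"],W(-.075,.078,.223),s["time_s"],s["wrist_force"])
for n in("top","side","wrist"):
    P=pose(n); im,d=camera(n); C=cloud(P,d); r=C[...,:2]-S; t=r@ey; x=r@ex
    cv2.imwrite(f"pics/{n}1.png",cv2.cvtColor(im,cv2.COLOR_RGB2BGR)); 
    for nm,m in(("lan body",(C[...,2]>.09)&(C[...,2]<.16)&(x<-.03)&(x>-.12)&(t>.03)&(t<.13)),("arm",(C[...,2]>.14)&(C[...,2]<.185)&(t>.03)&(t<.125)&(abs(x)<.02))):
        q=np.c_[x[m],t[m],C[...,2][m]]
        if len(q)>5: print(n,nm,len(q),np.percentile(q,2,0),np.percentile(q,98,0),q.mean(0))
a=cv2.imread("pics/side1.png")[140:290,230:430]; cv2.imwrite("pics/c2.png",cv2.resize(a,(800,600),interpolation=cv2.INTER_CUBIC))
```

```text
[ 0.4978 -0.03    0.2227] [ 0.4979 -0.0288  0.223 ] 8.275 [ 0.3419  0.4125 -0.6688]
side lan body 641 [-0.1034  0.0615  0.0925] [-0.0563  0.1017  0.1556] [-0.0823  0.0889  0.1296]
side arm 109 [-0.008   0.0315  0.163 ] [0.0018 0.1226 0.1723] [-0.004   0.0765  0.1682]
wrist lan body 6438 [-0.0975  0.0668  0.0974] [-0.0499  0.1015  0.1546] [-0.0735  0.0868  0.144 ]
wrist arm 3600 [-0.0037  0.0352  0.1635] [0.0056 0.1234 0.17  ] [0.     0.0823 0.1678]
```

View pics/c2.png

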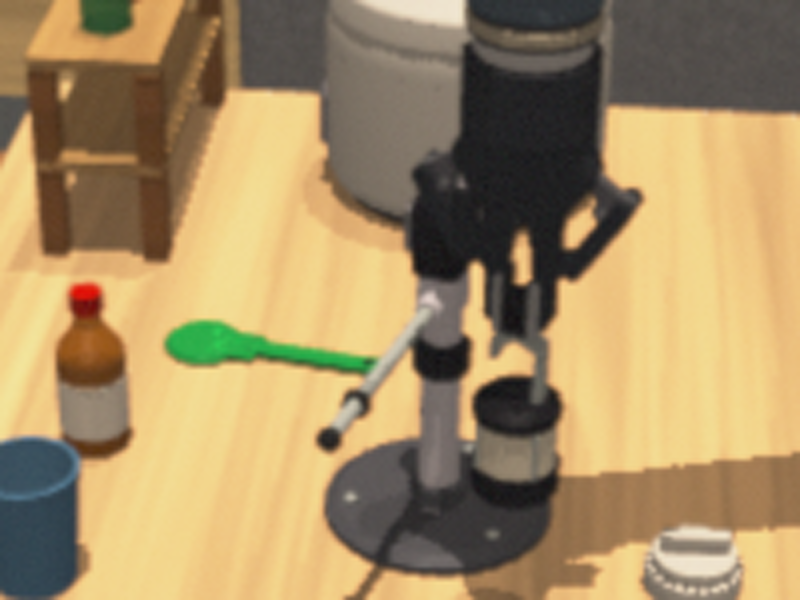

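View pics/wrist1.png

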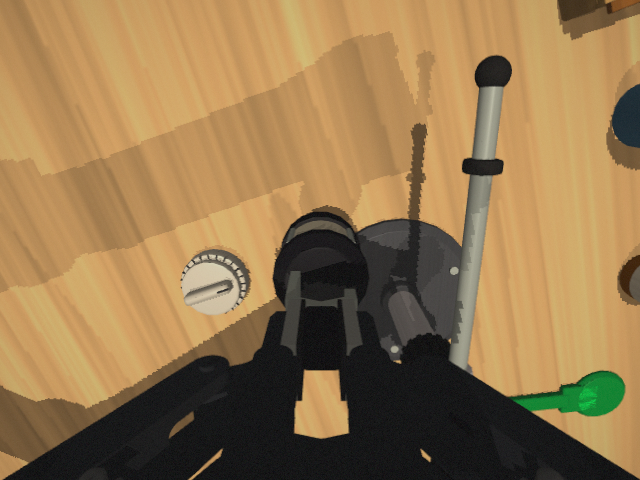

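The side crop shows the lantern hanging upright with its hook tip towards the arm. The wrist view shows the arm at columns 460–500, about 75 mm away in x, as expected. Now I'll insert and lower it.

Run:
```python
from h import *
np.set_printoptions(precision=4,suppress=True)
def st(l):
    s=sense(); r=s["position"][:2]-S; print(l,r@ex,r@ey,s["position"][2],s["wrist_force"],s["finger_gap"],s["time_s"])
h=move_l(W(0,.078,.223),feed=.06,until_force=5); st(("ins",h))
if not h:
    h=move_l(W(0,.078,.199),feed=.03,until_force=4); st(("low",h))
P=pose("side"); im,d=camera("side")
a=cv2.cvtColor(im,cv2.COLOR_RGB2BGR)[170:270,270:400]; cv2.imwrite("pics/c3.png",cv2.resize(a,(780,600),interpolation=cv2.INTER_CUBIC))
```

```text
('ins', False) -0.0003377759383361577 0.07806340419574728 0.22304171569475953 [-0.1103  0.5209 -1.2692] 0.013085562634924847 9.825
('low', True) 0.0002321788310913662 0.07789532536187009 0.20208664590567757 [ 0.9665 -0.1532  2.0434] 0.013189912237289167 10.4833
```

View pics/c3.png

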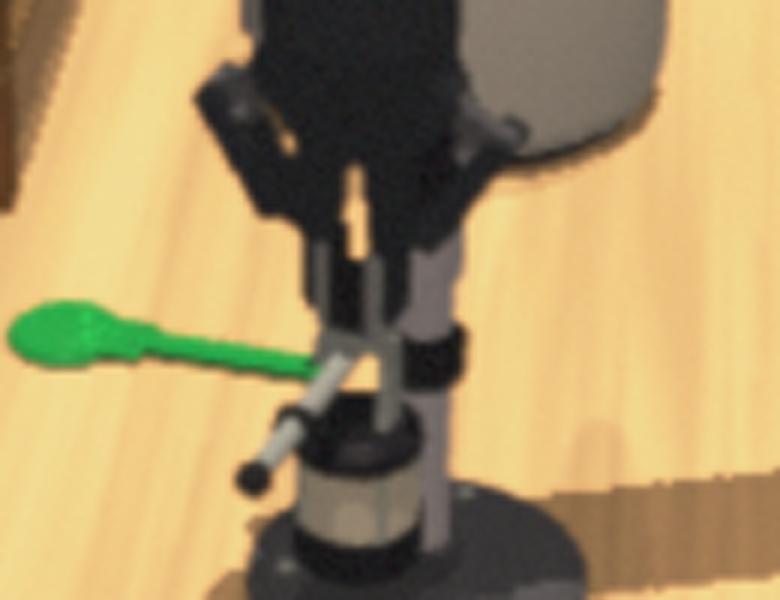

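It is hooked: it seated at TCP z 0.202 where 0.2025 was expected, and the crop shows the rod running inside the hook. Next I'll slide it out.

Run:
```python
from h import *
np.set_printoptions(precision=4,suppress=True)
def st(l):
    s=sense(); r=s["position"][:2]-S; print(l,r@ex,r@ey,s["position"][2],s["wrist_force"],s["finger_gap"],s["time_s"])
sleep(.2)
h=move_l(W(0,.132,.2025),feed=.03,until_force=3.5); st(("slide",h))
command_gripper(.03); st("rel"); sleep(.4)
command_gripper(.06); move_l(sense()["position"]+[0,0,.09],feed=.12); st("up"); sleep(.4)
for n in("wrist","side"):
    P=pose(n); im,d=camera(n); C=cloud(P,d); r=C[...,:2]-S; t=r@ey; x=r@ex; Z=C[...,2]
    cv2.imwrite(f"pics/{n}3.png",cv2.cvtColor(im,cv2.COLOR_RGB2BGR))
    for nm,m in(("cap",(Z>.12)&(Z<.138)&(abs(x)<.04)&(t>.04)&(t<.17)),("tab",(Z>.178)&(Z<.21)&(abs(x)<.02)&(t>.06)&(t<.16))):
        q=np.c_[x[m],t[m],Z[m]]
        if len(q)>5: print(n,nm,len(q),np.percentile(q,2,0),np.percentile(q,98,0))
```

```text
('slide', True) 0.0004717866754278157 0.07807310661972901 0.20199447548135538 [-0.0248  0.5554  1.7091] 0.013227031009547674 11.1
rel 0.0015203954483461336 0.07807591500059041 0.20237406499716232 [ 0.0601 -0.2926 -0.105 ] 0.03003969745508831 11.4083
up 0.00161091562317641 0.07796879831386376 0.2920849910202494 [ 1.09   -0.0619 -0.046 ] 0.059747073434678034 13.1083
wrist cap 1768 [-0.0228  0.0632  0.1234] [0.0267 0.1011 0.1328]
wrist tab 747 [-0.0065  0.0711  0.1799] [0.0072 0.0841 0.2025]
side cap 207 [-0.0276  0.0585  0.121 ] [0.0101 0.1027 0.1351]
side tab 80 [-0.0108  0.0709  0.1787] [0.0038 0.0854 0.2037]
```

View pics/wrist3.png

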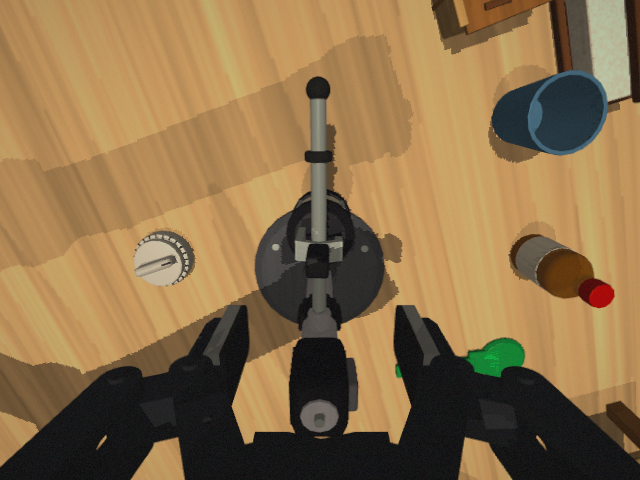

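The wrist view shows the lantern hanging cleanly on the arm at about y=0.078, with its tab at (317,262). The slide stopped straight away on a spurious change in load, so I'll regrasp and slide it again.

Run:
```python
from h import *
np.set_printoptions(precision=4,suppress=True)
def st(l):
    s=sense(); r=s["position"][:2]-S; print(l,r@ex,r@ey,s["position"][2],s["wrist_force"],s["finger_gap"],s["time_s"])
print(move_l(W(.0005,.078,.2035),feed=.12,until_force=10)); command_gripper(0,20); st("grasp")
p=sense()["position"]; h=move_l(np.r_[p[:2]+ .0505*ey,p[2]+.0003],feed=.04,until_force=8); st(("slide",h))
command_gripper(.03); st("rel"); sleep(.4)
command_gripper(.06); move_l(sense()["position"]+[0,0,.09],feed=.12); st("up"); sleep(.3)
for n in("wrist","side"):
    P=pose(n); im,d=camera(n); C=cloud(P,d); r=C[...,:2]-S; t=r@ey; x=r@ex; Z=C[...,2]
    cv2.imwrite(f"pics/{n}4.png",cv2.cvtColor(im,cv2.COLOR_RGB2BGR))
    for nm,m in(("ball",(Z>.15)&(Z<.176)&(abs(x)<.02)&(t>.171)&(t<.2)),("tab",(Z>.178)&(Z<.21)&(abs(x)<.02)&(t>.06)&(t<.16))):
        q=np.c_[x[m],t[m],Z[m]]
        if len(q)>5: print(n,nm,len(q),np.percentile(q,2,0),np.percentile(q,98,0))
```

```text
False
grasp 0.0005717939236390358 0.07806353854036965 0.2040127639143549 [-1.0112  0.1622  3.2143] 0.013476726017253138 14.975
('slide', False) 0.0004692098834641442 0.12906489003941124 0.2041218008253904 [-0.8025  0.1662 -0.5103] 0.013430737600769517 16.3917
rel 0.0006353755036679015 0.12848506804798823 0.20432997260009786 [-0.1156  0.1871  0.2505] 0.030186927154119966 16.7
up 0.0001308681355397253 0.12833872647383554 0.2934749977533891 [-0.7756  0.2343 -0.2978] 0.059904809590736005 18.4
wrist ball 439 [-0.0051  0.1713  0.1648] [0.0073 0.1854 0.1721]
wrist tab 737 [-0.0058  0.1215  0.1794] [0.0073 0.1351 0.2024]
side ball 37 [-0.01    0.1721  0.1613] [0.0037 0.1845 0.1722]
side tab 83 [-0.0104  0.12    0.1783] [0.0026 0.1368 0.2035]
```

View pics/wrist4.png

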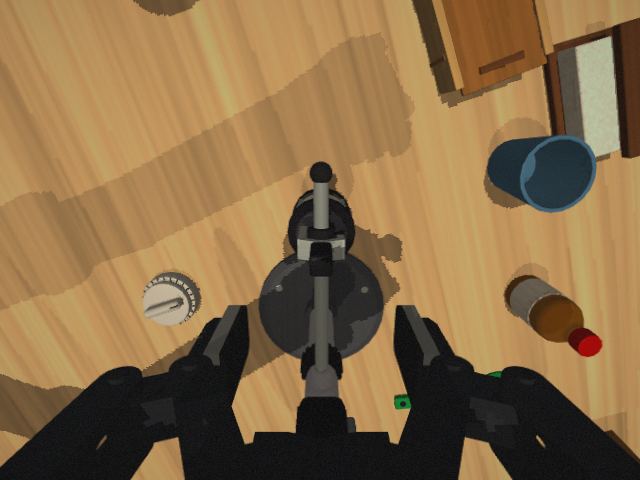

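The lantern now hangs at y≈0.128 with its strap against the ring, at (320,240) in the picture. Next comes the squeeze.

Run:
```python
from h import *
np.set_printoptions(precision=4,suppress=True)
def st(l):
    s=sense(); r=s["position"][:2]-S; print(l,r@ex,r@ey,s["position"][2],s["wrist_force"],s["finger_gap"],s["gripper_force"],s["time_s"])
command_gripper(.068)
move_l(W(.0015,0,.31),feed=.15); h=move_l(W(.0015,0,.211),feed=.08,until_force=8); st(("down",h))
if not h:
    command_gripper(.0,60); sleep(.3); st("squeeze")
    P=pose("side"); im,d=camera("side"); cv2.imwrite("pics/side5.png",cv2.cvtColor(im,cv2.COLOR_RGB2BGR))
```

```text
('down', False) 0.0018805626608658897 8.388556782437715e-05 0.21159954260417654 [ 0.8046  0.0947 -0.8778] 0.06799342719347247 0.0 21.45
squeeze 0.0010866680665548825 5.4461545467084565e-05 0.21215490539955686 [-2.5505  0.2608  7.0129] 0.033594492680225366 61.305556297302246 22.15
```

Run:
```python
from h import *
np.set_printoptions(precision=4,suppress=True)
def st(l):
    s=sense(); r=s["position"][:2]-S; print(l,r@ex,r@ey,s["position"][2],s["wrist_force"],s["finger_gap"],s["gripper_force"],s["time_s"])
p=sense()["position"]
h=move_l(p+[0,0,.03],feed=.03,until_force=25); st(("lift1",h))
if not h:
    h=move_l(p+[0,0,.086],feed=.03,until_force=25); st(("lift2",h))
    if not h: h=move_l(p+[0,0,.093],feed=.01,until_force=12); st(("end",h))
sleep(.5); st("rest")
for n in("side","wrist"):
    P=pose(n); im,d=camera(n); C=cloud(P,d); r=C[...,:2]-S; t=r@ey; x=r@ex; Z=C[...,2]
    cv2.imwrite(f"pics/{n}6.png",cv2.cvtColor(im,cv2.COLOR_RGB2BGR))
    for nm,m in(("ball",(Z>.235)&(Z<.275)&(abs(x)<.02)&(t>.171)&(t<.2)),("tab",(Z>.266)&(Z<.3)&(abs(x)<.02)&(t>.06)&(t<.16)),("rod",(Z>.235)&(Z<.275)&(abs(x)<.02)&(t>.145)&(t<.168))):
        q=np.c_[x[m],t[m],Z[m]]
        if len(q)>5: print(n,nm,len(q),np.percentile(q,2,0),np.percentile(q,98,0))
a=cv2.imread("pics/side6.png")[80:280,240:440]; b=cv2.imread("pics/wrist6.png")[100:400,170:470]
cv2.imwrite("pics/c6.png",np.hstack([cv2.resize(a,(400,400)),cv2.resize(b,(400,400))]))
```

```text
('lift1', False) 0.001034742062696812 5.499076550124918e-05 0.24227989122840707 [ 0.0017  0.7156 -3.4791] 0.033552676317151614 60.869659781455994 23.3917
('lift2', False) 0.0010278811634059424 6.844409314542132e-05 0.29815665832026095 [-0.4135  0.4545 -4.5957] 0.033510756081535434 60.72121471166611 25.4083
('end', True) 0.0010083778607301189 3.218376239987567e-05 0.30121603430903565 [ 4.9898 -1.0579 -4.2877] 0.03355760562911442 64.28641587495804 25.95
rest 0.0010119596553957698 3.3523147262883986e-05 0.3000605834822806 [ 5.967  -0.461  -3.3007] 0.033116395459050145 63.8854855298996 26.45
side ball 39 [-0.0101  0.1729  0.2483] [0.0024 0.1865 0.2607]
side tab 87 [-0.0097  0.1205  0.2672] [0.0033 0.1361 0.291 ]
side rod 29 [-0.0077  0.1475  0.2504] [-0.0004  0.1672  0.2595]
wrist tab 54 [-0.004   0.1204  0.266 ] [0.0061 0.1211 0.2684]
```

View pics/c6.png

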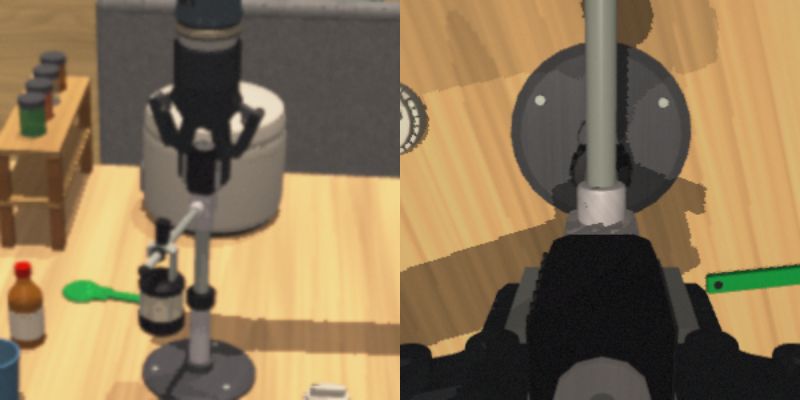

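The mast is up about 88 mm by both the TCP travel and the ball's height. The lantern hangs at the ring and the button is in (gap 33 mm). I'll check stability and hand it in.

Run:
```python
from h import *
s0=sense(); sleep(.6); s=sense()
print(s0["position"],s["position"],s["finger_gap"],s["gripper_force"],s["wrist_force"],s["time_s"])
if abs(s["position"][2]-s0["position"][2])<.0005: print(finish_job())
```

```text
[ 0.54778448 -0.12554328  0.30006291] [ 0.5477634  -0.12555339  0.30007645] 0.03338900922539755 63.88187259435654 [ 6.18506584 -0.0294502  -3.27578385] 27.15
the job is handed in; nothing more can be done
None
```

The job is handed in, though no verdict came back: by my last measurements the lantern hangs at the rubber ring, and the mast is held about 88 of 90 mm up with the release button squeezed in; I didn't re-measure the bystanders, but nothing hit them that I saw.

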